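Swap two loaded fittings caddies between a pump test stand and a bench mat

ROBOT

A 6-joint arm with a two-finger parallel gripper is mounted at the origin on the work surface. World frame = base frame: x ahead of the robot, y to its left, z up, the work surface at z = 0. Lengths are in m, angles in rad, forces in N, time in s.
With the tool pointing down it reaches from about 0.275 to 0.825 m from the base axis. Payload 5.2 kg.
Tool frame: the origin (TCP) lies on the centre line of the jaws, within the pads' length; the fingertips stand 25 mm ahead of it and the grasp point (between the pads) lies 6 mm ahead of it (manip.finger_overhang is the distance from the TCP to the fingertips, in m); z points along the fingers, y is the line along which they close (so a half turn about z gives the same grasp; the last joint's range is limited). The gripper opens to 93 mm and grips with 3 to 60 N. Pads are 15 mm wide; open, the fingers measure 128 mm over their backs; the gripper's body (75 mm by 188 mm) begins 65 mm behind the grasp point.
Start: joints at [-0.203, 0.259, 1.535, -0, 1.348, -0.203], TCP at [0.55, 0, 0.244] pointing down, gripper open.
Joint ranges: [-3.14, 3.14], [-0.91, 2.08], [0.19, 2.58], [-1.22, 4.36], [0.22, 2.71], [-3.12, 3.12]. Speed limits (rad/s): [2.57, 2.57, 3.14, 3.14, 3.14, 3.14].

INTERFACE

Orientations are given as a rotation vector (axis times angle).
In Python, from plant import monitor, grab_frame, ticket, manip gives the robot as it stands. The module is installed in compiled form; this text tells all that it offers.
- The arm moves only by the tool arm_command, never from a script. Its argument "increments" is one flat list of numbers, 7 for each row, row after row: the turn, a rotation vector about the tool's x, y, z in units of 6 degrees (1.0 is 6 degrees), then the shift along the tool's x, y, z in cm, then the opening, from 0 (shut) to 1 (fully open). A call has exactly 8 rows; each row is the pose to reach, as a shift and turn from the pose commanded when the call began, along the tool's axes at that moment; what a row does not reach only later rows make up. A row lasts 1/12 s, in which the tool goes at most 41.7 mm and 7.16 degrees, less where a joint would pass 70% of its speed; a pose out of reach is approached as far as the arm can. A call with a gripper value outside its range is refused whole. The fingers move at their own pace and stop on an object; "squeeze" is the grip in N (left out, the last holds). Time passes only in rows, so rows that repeat a pose let the fingers close, or fill a call up. It gives the time, the measured TCP pose, the force, the opening and the grip force at its end, in the units of the state.
- monitor.sense(): the state, without advancing time (a new reading comes with each control period).
- grab_frame(name): name is "scene" or "side" or "wrist"; returns a dict with "color" (400x640x3 uint8, red, green, blue), "fx", "fy", "cx", "cy" (pixels), "k1" (the pictures are not rectified: a ray, as slopes to the right and down, at radius r is drawn at 1 + k1 r^2 times it, then the intrinsics apply), "rvec" (rotation vector, rad) and "tvec" (3), from world to camera coordinates, as OpenCV has them; the wrist camera has in their place "mount" (4x4, takes a point from camera to tool coordinates, whose origin is the TCP and whose axes are the flange's). Camera axes: x right, y down, z forward; pixel columns grow to the right and rows downward; lengths in m; the calibration is good to about 2 mm. A picture is of the moment at which its call begins: read the wrist's pose just before it. There is no depth.
- ticket.sign_off(): hands the job in; it is judged then, once.
The state is a dict: "time_s": time; "joints": joint angles; "joint_velocities": joint speeds; "tau": joint torques, N m; "tool_pos": TCP position; "orientation": TCP orientation; "wrist_force": force on the tool from outside, world axes, zero at the start; "moment": the same for the moment, N m; "width": finger opening in m; "finger_force": force on a finger pad.
Only numpy, scipy, OpenCV 4.12 (cv2) and the standard library are available. Lean on these libraries where they do the work, as an engineer would, in place of code of your own. Each camera call takes 0.05 s, during which the arm holds its last target. There are 200 camera calls.

TASK

The red and the blue fittings caddy have been left in each other's places, one on the rubber mat under the pipe of the blue test stand and one on the open rubber mat: swap them, so that each ends up standing wholly on the mat where the other was, its handle running along the mat's long side. Park one on the bare bench, clear of both mats, while you move the other; keep the caddies level all the time so that the hose fitting standing loose in each stays upright in its own caddy, and set them down gently. Leave the bottle, the jar and the wrench where they are.

Things in the scene. Friction and masses are not known exactly. Their poses are not given: they have to be found in the camera images.
- red_caddy: Red open tray, 160 long (x), 120 wide (y), walls 35 high, 4 thick, floor 4 thick, 0.35 kg. Black handle bar lengthwise (along x) over the middle: 106 long, 16 wide, 14 high, its centre 140 above the origin, on a sloping 16 wide strut at each end; free below it except for the fitting. Origin: centre of underside. Carries the coupling.
- blue_caddy: Blue open tray, 160 long (x), 120 wide (y), walls 35 high, 4 thick, floor 4 thick, 0.35 kg. Black handle bar lengthwise (along x) over the middle: 106 long, 16 wide, 14 high, its centre 140 above the origin, on a sloping 16 wide strut at each end; free below it except for the fitting. Origin: centre of underside. Carries the adapter.
- coupling: Grey aluminium hose coupling standing loose in the red caddy under the handle, 56 across, 80 high, about 0.25 kg. Origin: centre of its underside.
- adapter: Brass hose adapter standing loose in the blue caddy under the handle, 60 across, 75 high, about 0.25 kg. Origin: centre of its underside.
- stand: Fixed blue test stand: a level pipe on two posts across a black rubber mat. Origin: centre of the mat's underside, on the bench; x along the mat's long side (roughly left to right), y along the pipe. Mat 220 (x) by 180 (y), 4 thick. Posts 30 square at y -140 and +140, feet 90 (x) by 50 (y) by 8. Both x sides are open. A caddy there at the start stands near the middle, roughly in line.
- pipe_mid (a point): Centre of the stand's pipe, 330 above the bench over the middle of the mat. Pipe 60 across (flanges 84 at its ends by the posts), 340 long, along the stand's y, with a small gauge and lever on top up to 412. It lies across and over the caddy's handle, so a tool from straight above is blocked: lean the tool sideways (along the stand's x) by some 30 degrees, to either side.
- mat: Fixed open black rubber mat on the bench, 220 (x) by 180 (y) by 4 thick, nothing above it. Origin: centre of its underside; x along its long side (roughly left to right). It lies on the other side (left or right) of the bench from the stand; the bench between the two and towards the robot is bare.
- purple_bottle: Bystander: purple bottle, 68 across, 190 high, at the far side of the bench. Origin: centre of its underside.
- green_jar: Bystander: green jar with red cap, 72 across, 110 high, at the left. Origin: centre of its underside.
- wrench: Bystander: steel wrench, 190 long, lying flat at the right. Origin: middle of its underside.
Mind the look-alikes: they are no part of the job. Leave any purple or turquoise look-alike of the adapter alone.

How it is judged:
By the outcome, as a careful person would: the job done as asked, in the order asked, and still so for the second after the job is handed in, with the robot touching nothing.
It also fails if it takes over 72 s, if anything falls off the work surface, if the arm or the gripper's body presses on something with over 40 N, if the wrist force passes 120 N, or if a joint passes its speed limit or range.

## Working session

There is one attempt and no reset: what is moved stays moved. The work goes in short steps, Python scripts to look and compute and a tool call to move; the robot and the scene stay as the last step left them, time stands still between calls to the robot, and variables do not carry over. Pictures are saved under pics/ and viewed, at most 13 in all, crops included, and the job is handed in when it is done.

Besides the shell and the picture viewer there is one more tool, called after "Emit:" as name(argument=value, ...), one argument or row to a line, values as JSON. arm_command: Moves the arm, as the interface text tells. Its arguments: {"type":"object","properties":{"increments":{"type":"array"},"squeeze":{"type":"number"}},"required":["increments"]}

```bash
mkdir -p pics; cat > h.py <<'E'
import numpy as np, cv2
from scipy.spatial.transform import Rotation as R
from plant import monitor, grab_frame, ticket, manip
def save(name,fn):
    f=grab_frame(name); cv2.imwrite('pics/'+fn,f['color'][:,:,::-1])
    np.save('pics/'+name+'.npy',{k:v for k,v in f.items()},allow_pickle=True); return f
def cal(name): return np.load('pics/'+name+'.npy',allow_pickle=True).item()
def ray(f,u,v):
    x=np.array([(u-f['cx'])/f['fx'],(v-f['cy'])/f['fy']]); p=x.copy()
    for _ in range(20): p=x/(1+f['k1']*(p@p))
    Rm=R.from_rotvec(f['rvec']).as_matrix(); o=-Rm.T@np.array(f['tvec'])
    return o,Rm.T@np.array([p[0],p[1],1])
def atz(f,u,v,z):
    o,d=ray(f,u,v); return o+d*(z-o[2])/d[2]
def proj(f,P):
    Rm=R.from_rotvec(f['rvec']).as_matrix(); c=Rm@np.array(P)+f['tvec']; p=c[:2]/c[2]; p=p*(1+f['k1']*(p@p))
    return p*[f['fx'],f['fy']]+[f['cx'],f['cy']]
E
python3 - <<'E'
from h import *
a=save('scene','s1.png'); b=save('side','d1.png')
for f in(a,b):print(f['fx'],f['k1'],ray(f,320,200))
print(monitor.sense()['orientation'], manip.finger_overhang)
E
```

```text
462.687862155096 0.014932944974932598 (array([1.73356204, 0.01115748, 1.48282699]), array([-0.66673764, -0.03478293, -0.7449607 ]))
508.3615087678389 -0.10701295642941314 (array([ 0.49301406, -1.39235773,  1.45229215]), array([ 0.0365668 ,  0.73368745, -0.67868724]))
[-2.22047245e+00 -2.22055094e+00  1.36205310e-03] 0.025
```

View pics/s1.png

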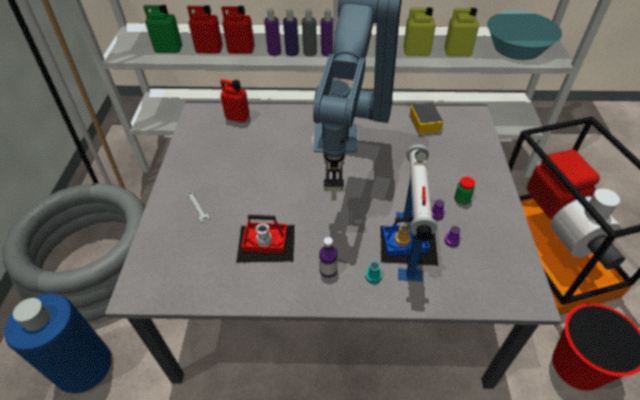

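View pics/d1.png

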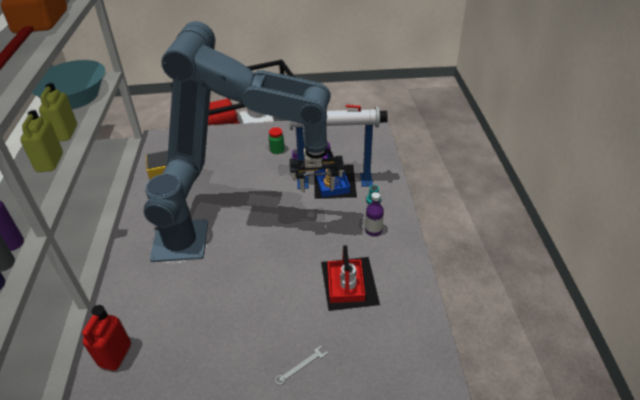

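```bash
python3 - <<'E'
from h import *
a=cv2.imread('pics/s1.png');b=cv2.imread('pics/d1.png')
def c(i,u,v,w=80,h=60): return cv2.resize(i[v:v+h,u:u+w],(400,300),interpolation=cv2.INTER_CUBIC)
cv2.imwrite('pics/c1.png',np.vstack([np.hstack([c(a,226,208),c(a,374,212)]),np.hstack([c(b,310,250),c(b,300,150)])]))
E
```

```text
(no output)
```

View pics/c1.png

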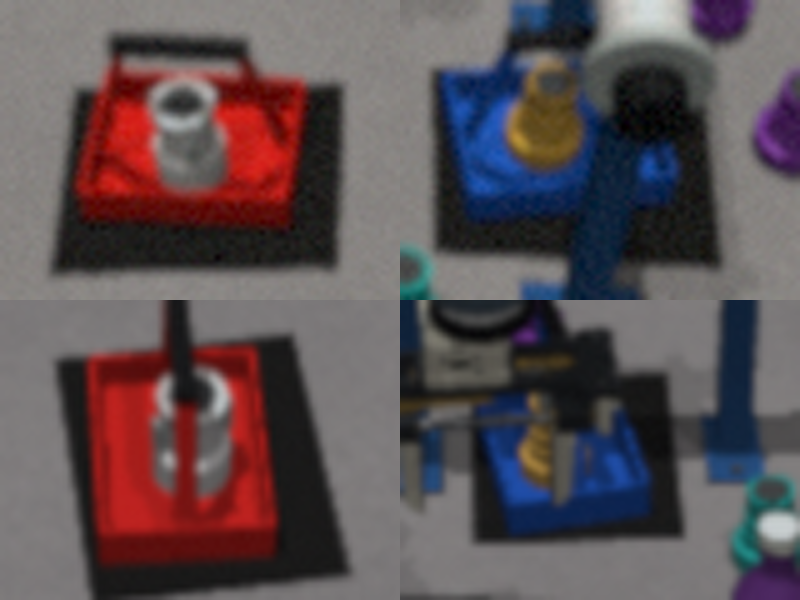

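```bash
cat > fit.py <<'E'
from h import *
from scipy.optimize import least_squares
def fit(obs,x0):
    # obs: (cal, local xyz, u,v)
    def pos(p,l): return R.from_euler('z',p[2]).apply(l)+[p[0],p[1],0]
    g=lambda p: np.concatenate([proj(f,pos(p,l))-[u,v] for f,l,u,v in obs])
    s=least_squares(g,x0,loss='soft_l1'); return s.x,g(s.x).reshape(-1,2)
E
python3 - <<'E'
from fit import *
S,D=cal('scene'),cal('side')
def ob(f,o,hx,hy,z,d,side):
    lab=dict(TL=(-1,1),TR=(1,1),BR=(1,-1),BL=(-1,-1)) if not side else dict(TL=(1,1),TR=(1,-1),BR=(-1,-1),BL=(-1,1))
    return [(f,np.array([lab[k][0]*hx,lab[k][1]*hy,z]),o[0]+u/5-.4,o[1]+v/5-.4) for k,(u,v) in d.items()]
m=(.11,.09,.004); rim=(.08,.06,.039); bot=(.08,.06,.006)
so,do=(226,208),(310,250)
def show(n,o,x0):
    p,r=fit(o,x0); print(n,p.round(4),np.degrees(p[2]).round(1)); print(r.round(1).tolist())
show('mat',ob(S,so,*m,dict(TL=(78,88),TR=(342,87),BR=(335,268),BL=(53,270)),0)+ob(D,do,*m,dict(TL=(57,60),TR=(293,37),BR=(350,272)),1),[.6,-.2,1.57])
show('red',ob(S,so,*rim,dict(TL=(112,72),TR=(305,80),BL=(78,190)),0)+ob(S,so,*bot,dict(BL=(82,218),BR=(290,228)),0)+ob(D,do,*rim,dict(TL=(87,57),TR=(258,47),BR=(275,235)),1)
 +[(S,np.array([-.053,0,.144]),226+110/5,208+46/5),(S,np.array([.053,0,.144]),226+247/5,208+49/5)],[.6,-.2,1.57])
so,do=(374,212),(300,150)
show('stand',ob(S,so,*m,dict(TL=(35,70),BR=(318,268),BL=(37,248)),0)+ob(D,do,*m,dict(BL=(73,240),BR=(283,237),TR=(267,75)),1),[.6,.2,1.57])
show('blue',ob(S,so,*rim,dict(TL=(43,72),BR=(277,180),BL=(70,195)),0)+ob(S,so,*bot,dict(BL=(72,220),BR=(272,200)),0)+ob(D,do,*rim,dict(BL=(108,212),BR=(250,190)),1)+ob(D,do,*bot,dict(BL=(110,235),BR=(250,212)),1),[.6,.2,1.57])
E
```

```text
mat [ 0.6417 -0.2655  1.6016] 91.8
[[-0.8, 0.2], [0.4, -0.1], [-0.1, 0.3], [-1.3, 0.6], [-0.6, -0.9], [-0.0, -1.0], [-0.5, 0.1]]
red [ 0.6282 -0.2688  1.5201] 87.1
[[-1.1, -0.2], [-0.1, 0.3], [-0.2, 0.4], [0.2, -0.1], [-0.6, 0.1], [0.3, -1.3], [-1.0, -0.5], [-0.7, -2.4], [-0.8, -0.3], [-0.1, 0.6]]
stand [0.6411 0.2965 1.511 ] 86.6
[[-0.6, -0.3], [0.4, 0.5], [-1.3, 0.7], [-0.7, -0.2], [-0.1, -0.7], [-0.1, -0.9]]
blue [0.6275 0.282  1.7064] 97.8
[[-0.4, 0.5], [-0.2, -0.6], [0.2, 0.4], [-1.0, 0.4], [-0.6, 0.4], [0.1, -1.7], [-0.5, -1.7], [-0.1, -0.5], [-0.6, -0.3]]
```

```bash
cat >> h.py <<'E'
def goal(bar,yawdeg,tilt):
    a=np.radians(yawdeg); Rm=np.array([[np.cos(a),np.sin(a),0],[np.sin(a),-np.cos(a),0],[0,0,-1.]])
    Rm=Rm@R.from_euler('y',tilt,degrees=True).as_matrix(); return np.array(bar)-.006*Rm[:,2],Rm
def inc(bar,yaw,tilt,frm=None):
    "prints total increment from frm (pos,R) or measured pose"
    if frm is None:
        s=monitor.sense(); frm=(np.array(s['tool_pos']),R.from_rotvec(s['orientation']).as_matrix())
    p,Rm=goal(bar,yaw,tilt); rv=R.from_matrix(frm[1].T@Rm).as_rotvec(degrees=True)/6
    print('turn',rv.round(2),'shift',((frm[1].T@(p-frm[0]))*100).round(2)); return p,Rm
def pose():
    s=monitor.sense(); Rm=R.from_rotvec(s['orientation']).as_matrix(); z=Rm[:,2]
    print('t',round(s['time_s'],2),'grasp pt',(np.array(s['tool_pos'])+.006*z).round(4),'tilt/yaw',np.degrees([np.arctan2(np.hypot(z[0],z[1]),-z[2]),np.arctan2(-Rm[0,1]*-1,-Rm[1,1])]).round(2),'q',np.round(s['joints'],2),'F',np.round(s['wrist_force'],1),'w',round(s['width'],4),s['finger_force'])
E
python3 - <<'E'
from h import *
S=cal('scene')
for n,u,v,z in [('bottletop',327,242,.19),('turq base',374,281,0),('purp1',438,218,0),('purp2',453,244,0),('jartop',466,180,.11)]: print(n,atz(S,u,v,z).round(3))
pose(); inc([.628,-.269,.26],87,30)
E
```

```text
bottletop [ 0.772 -0.018  0.19 ]
turq base [0.807 0.156 0.   ]
purp1 [0.498 0.436 0.   ]
purp2 [0.631 0.477 0.   ]
jartop [0.383 0.548 0.11 ]
t 0.1 grasp pt [5.496e-01 1.000e-04 2.369e-01] tilt/yaw [ 0.09 90.  ] q [-0.2   0.26  1.54 -0.    1.35 -0.2 ] F [-0.2  0.1  0.2] w 0.0929 0.0
turn [-0.15  5.    0.48] shift [-27.21   7.82  -2.25]
```

Emit:
arm_command(
  increments=[0,0.6,0.06,-3.4,1,-0.3,1,0,1.25,0.12,-6.8,2,-0.6,1,0,1.9,0.18,-10.2,3,-0.9,1,0,2.5,0.24,-13.6,3.9,-1.1,1,0,3.1,0.3,-17,4.9,-1.4,1,-0.1,3.75,0.36,-20.4,5.9,-1.7,1,-0.1,4.4,0.42,-23.8,6.8,-2,1,-0.15,5,0.48,-27.2,7.8,-2.2,1],
  squeeze=50,
)

```text
time_s: 0.77
tool_pos: [0.6278, -0.274, 0.2657]
orientation: [-1.98, -1.88, -0.537]
wrist_force: [2.0, -0.3, 0.6]
width: 0.0928
finger_force: 0.0
```

Emit:
arm_command(
  increments=[0,0,0,0,0,0,1,0,0,0,0,0,0,1,0,0,0,0,0,0,1,0,0,0,0,0,0,1,0,0,0,0,0,0,1,0,0,0,0,0,0,1,0,0,0,0,0,0,1,0,0,0,0,0,0,1],
)

```text
time_s: 1.43
tool_pos: [0.6282, -0.2709, 0.2667]
orientation: [-1.981, -1.885, -0.533]
wrist_force: [0.0, -0.5, -0.2]
width: 0.093
finger_force: 0.0
```

```bash
python3 - <<'E'
from h import *
pose(); save('wrist','w1.png'); save('scene','s2.png');print(cal('wrist')['mount'])
a=cv2.imread('pics/w1.png');b=cv2.imread('pics/s2.png');
c=cv2.resize(b[120:270,150:350],(800,600))
cv2.imwrite('pics/c2.png',np.vstack([np.hstack([a[::1],]),])[:, :])
E
```

```text
t 1.43 grasp pt [ 0.6283 -0.2679  0.2615] tilt/yaw [29.95 87.1 ] q [-0.77  0.66  0.95  0.41  1.86 -0.67] F [ 0.  -0.5 -0.2] w 0.093 0.0
[[-7.25872513e-04 -9.56587592e-01 -2.91444079e-01  8.20520300e-02]
 [ 9.99999736e-01 -7.07478590e-04 -1.68495718e-04 -1.35866853e-03]
 [-4.50095335e-05 -2.91444124e-01  9.56587853e-01 -1.41625024e-01]
 [ 0.00000000e+00  0.00000000e+00  0.00000000e+00  1.00000000e+00]]
```

View pics/w1.png

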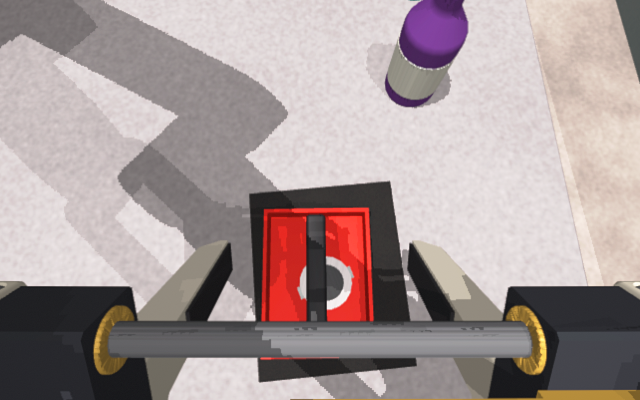

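```bash
cat >> h.py <<'E'
def wcal():
    "call right after pose unchanged: wrist frame calib in world form"
    f=cal('wrist'); s=monitor.sense(); T=np.eye(4); T[:3,:3]=R.from_rotvec(s['orientation']).as_matrix(); T[:3,3]=s['tool_pos']
    W=np.linalg.inv(T@f['mount']); f['rvec']=R.from_matrix(W[:3,:3]).as_rotvec(); f['tvec']=W[:3,3]; return f
E
python3 - <<'E'
from h import *
f=wcal(); print(f['cx'],f['cy'])
for u,v,z in [(307,215,.151),(326,215,.151),(307,318,.151),(326,318,.151),(264,209,.039),(369,208,.039),(372,320,.039)]: print(atz(f,u,v,z).round(4))
inc([.628,-.269,.144],87,36)
E
```

```text
319.55050681456845 199.8652951005049
[ 0.6194 -0.2187  0.151 ]
[ 0.6349 -0.2195  0.151 ]
[ 0.6159 -0.2988  0.151 ]
[ 0.6304 -0.2995  0.151 ]
[ 0.5676 -0.1882  0.039 ]
[ 0.6883 -0.1932  0.039 ]
[ 0.6812 -0.3156  0.039 ]
turn [0.02 1.   0.02] shift [-5.96 -0.05 10.11]
```

Emit:
arm_command(
  increments=[0,0.3,0,-1,-0.1,1.6,1,0,0.6,0,-2,-0.15,3.2,1,0,1,0,-3,-0.2,4.8,1,0,1,0,-4,-0.25,6.5,1,0,1,0,-5,-0.25,8,1,0,1,0,-5.6,-0.25,9.1,1,0,1,0,-6.1,-0.25,9.9,1,0,1,0,-6.1,-0.25,9.9,1],
)

```text
time_s: 2.2
tool_pos: [0.6244, -0.2746, 0.1457]
orientation: [-1.913, -1.813, -0.624]
wrist_force: [-0.1, -1.1, 0.5]
width: 0.093
finger_force: 0.0
```

Emit:
arm_command(
  increments=[0,0,0,0,0,0,1,0,0,0,0,0,0,0.5,0,0,0,0,0,0,0.3,0,0,0,0,0,0,0,0,0,0,0,0,0,0,0,0,0,0,0,0,0,0,0,0,0,0,0,0,0,0,0,0,0,0,0],
)

```text
time_s: 2.87
tool_pos: [0.6256, -0.2751, 0.1496]
orientation: [-1.915, -1.819, -0.625]
wrist_force: [0.3, -0.1, 0.1]
width: 0.0512
finger_force: 0.0
```

```bash
python3 - <<'E'
from h import *
pose(); a=inc([.626,-.271,.185],87,36); 
p,_=goal([.42,.02,.185],87,36); print(a[1].T@(p-a[0])*100); print(a[1].T*10)
E
```

```text
t 2.87 grasp pt [ 0.6258 -0.2716  0.1448] tilt/yaw [36.   87.02] q [-0.8   0.78  1.07  0.45  1.73 -0.78] F [ 0.3 -0.1  0.1] w 0.0512 0.0
turn [0.02 0.   0.02] shift [ 2.42  0.03 -3.22]
[ 22.63791254 -22.09474474  16.4474062 ]
[[ 0.42340678  8.07908265  5.87785252]
 [ 9.98629535 -0.52335956  0.        ]
 [ 0.30762303  5.86979713 -8.09016994]]
```

Emit:
arm_command(
  increments=[0,0,0,0,0,0,0,0,0,0,0,0,0,0,0,0,0,0,0,0,0,0,0,0,0,0,0,0,0,0,0,0,0,0,0,0,0,0,0,0,0,0,0,0,0,0,0,0,0,0,0,0,0,0,0,0],
)

```text
time_s: 3.53
tool_pos: [0.6255, -0.2752, 0.1494]
orientation: [-1.915, -1.819, -0.624]
wrist_force: [-0.6, -0.2, 0.3]
width: 0.0159
finger_force: 49.9
```

Emit:
arm_command(
  increments=[0,0,0,0.1,0,-0.15,0,0,0,0,0.3,0,-0.4,0,0,0,0,0.6,0,-0.8,0,0,0,0,0.9,0,-1.25,0,0,0,0,1.3,0,-1.75,0,0,0,0,1.6,0,-2.2,0,0,0,0,1.85,0,-2.55,0,0,0,0,2,0,-2.75,0],
)

```text
time_s: 4.2
tool_pos: [0.6257, -0.2754, 0.1845]
orientation: [-1.916, -1.82, -0.625]
wrist_force: [1.2, -0.1, -5.8]
width: 0.0155
finger_force: 50.0
```

```bash
python3 - <<'E'
from h import *
pose(); save('side','d2.png'); a=cv2.imread('pics/d2.png')
cv2.imwrite('pics/c3.png',cv2.resize(a[170:320,270:440],(680,600),interpolation=cv2.INTER_CUBIC)); inc([.42,.02,.18],87,36)
E
```

```text
t 4.2 grasp pt [ 0.6259 -0.2719  0.1797] tilt/yaw [35.95 87.02] q [-0.8   0.75  1.03  0.46  1.79 -0.75] F [ 1.2 -0.1 -5.8] w 0.0155 49.95064437389374
turn [0.02 0.01 0.02] shift [ 22.78 -22.08  16.41]
```

View pics/c3.png

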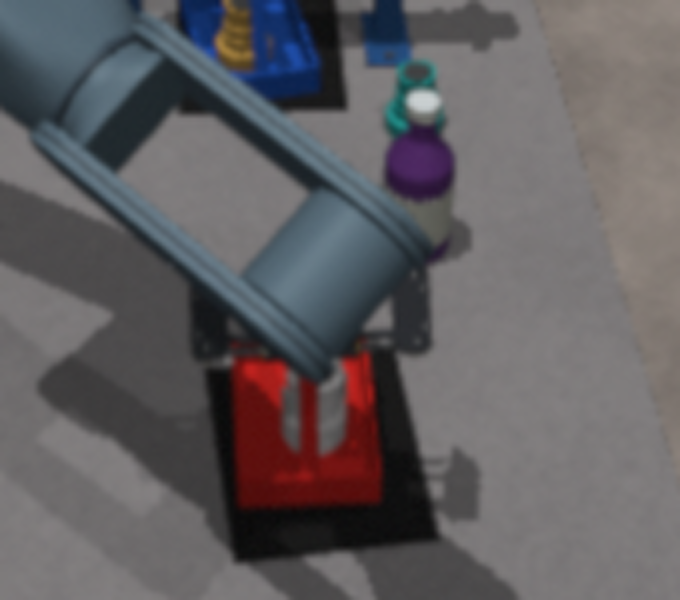

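Emit:
arm_command(
  increments=[0,0,0,0.19,-0.19,0.14,0,0,0,0,0.57,-0.56,0.42,0,0,0,0,1.14,-1.12,0.83,0,0,0,0,1.9,-1.86,1.39,0,0,0,0,2.86,-2.79,2.08,0,0,0,0,3.87,-3.78,2.82,0,0,0,0,4.95,-4.84,3.6,0,0,0,0,6.03,-5.89,4.39,0],
)

```text
time_s: 4.92
tool_pos: [0.5696, -0.1964, 0.1829]
orientation: [-1.915, -1.819, -0.624]
wrist_force: [-0.1, -1.2, -5.3]
width: 0.0157
finger_force: 50.0
```

Emit:
arm_command(
  increments=[0,0,0,1.14,-1.12,0.83,0,0,0,0,2.28,-2.24,1.66,0,0,0,0,3.42,-3.36,2.49,0,0,0,0,4.56,-4.48,3.32,0,0,0,0,5.7,-5.6,4.15,0,0,0,0,6.84,-6.72,4.98,0,0,0,0,7.98,-7.84,5.81,0,0,0,0,9.12,-8.96,6.64,0],
)

```text
time_s: 5.58
tool_pos: [0.4858, -0.079, 0.1829]
orientation: [-1.915, -1.819, -0.624]
wrist_force: [0.9, -0.3, -6.0]
width: 0.0157
finger_force: 50.0
```

Emit:
arm_command(
  increments=[0,0,0,1.14,-1.12,0.83,0,0,0,0,2.28,-2.24,1.66,0,0,0,0,3.42,-3.3,2.49,0,0,0,0,4.5,-4.3,3.2,0,0,0,0,5.5,-5.2,3.9,0,0,0,0,6.3,-6,4.5,0,0,0,0,7,-6.6,5,0,0,0,0,7.4,-7,5.2,0],
)

```text
time_s: 6.25
tool_pos: [0.4204, 0.0153, 0.1843]
orientation: [-1.914, -1.819, -0.624]
wrist_force: [0.7, 0.2, -5.2]
width: 0.0155
finger_force: 50.0
```

```bash
python3 - <<'E'
from h import *
pose(); inc([.42,.02,.143],87,36)
E
```

```text
t 6.25 grasp pt [0.4206 0.0188 0.1795] tilt/yaw [36.04 87.06] q [-0.67  0.21  1.94  0.51  1.41 -0.81] F [ 0.7  0.2 -5.2] w 0.0155 49.950928688049316
turn [ 0.01 -0.01  0.02] shift [-2.05 -0.07  3.02]
```

Emit:
arm_command(
  increments=[0,0,0,-0.15,0,0.2,0,0,0,0,-0.45,0,0.6,0,0,0,0,-0.8,0,1.1,0,0,0,0,-1.2,0,1.6,0,0,0,0,-1.5,0,2.05,0,0,0,0,-1.75,0,2.4,0,0,0,0,-1.9,0,2.62,0,0,0,0,-2,0,2.75,0],
)

```text
time_s: 6.92
tool_pos: [0.4217, 0.0137, 0.1497]
orientation: [-1.915, -1.818, -0.624]
wrist_force: [-0.1, -0.5, -6.5]
width: 0.0156
finger_force: 50.0
```

Emit:
arm_command(
  increments=[0,0,0,0,0,0,0,0,0,0,-0.05,0,0.07,0,0,0,0,-0.1,0,0.14,0,0,0,0,-0.15,0,0.2,0,0,0,0,-0.2,0,0.27,0,0,0,0,-0.24,0,0.33,0,0,0,0,-0.28,0,0.39,0,0,0,0,-0.28,0,0.39,0],
)

```text
time_s: 7.58
tool_pos: [0.4218, 0.0137, 0.1454]
orientation: [-1.915, -1.819, -0.625]
wrist_force: [0.1, 0.7, -5.6]
width: 0.016
finger_force: 49.9
```

```bash
python3 - <<'E'
from h import *
pose()
E
```

```text
t 7.58 grasp pt [0.422  0.0172 0.1405] tilt/yaw [36.01 87.02] q [-0.68  0.27  1.98  0.52  1.33 -0.86] F [ 0.1  0.7 -5.6] w 0.016 49.94998633861542
```

Still hanging by its weight; a little more.

Emit:
arm_command(
  increments=[0,0,0,-0.03,0,0.04,0,0,0,0,-0.06,0,0.08,0,0,0,0,-0.09,0,0.12,0,0,0,0,-0.12,0,0.16,0,0,0,0,-0.12,0,0.16,0,0,0,0,-0.12,0,0.16,0,0,0,0,-0.12,0,0.16,0,0,0,0,-0.12,0,0.16,0],
)

```text
time_s: 8.25
tool_pos: [0.4217, 0.0137, 0.1452]
orientation: [-1.913, -1.82, -0.626]
wrist_force: [-6.2, -4.9, 13.9]
width: 0.0158
finger_force: 50.0
```

Emit:
arm_command(
  increments=[0,0,0,0.05,0,-0.08,0,0,0,0,0.05,0,-0.08,0.2,0,0,0,0.05,0,-0.08,0.35,0,0,0,0.05,0,-0.08,0.5,0,0,0,0.05,0,-0.08,0.6,0,0,0,0.05,0,-0.08,0.6,0,0,0,0.05,0,-0.08,0.6,0,0,0,0.05,0,-0.08,0.6],
)

```text
time_s: 8.92
tool_pos: [0.4219, 0.0136, 0.1443]
orientation: [-1.915, -1.819, -0.625]
wrist_force: [-0.2, -0.1, 0.2]
width: 0.0535
finger_force: 0.0
```

Emit:
arm_command(
  increments=[0,0,0,0,0,-0.6,0.6,0,0,0,0,0,-1.6,0.6,0,0,0,0,0,-2.8,0.6,0,0,0,0,0,-4,0.6,0,0,0,0,0,-5.2,0.6,0,0,0,0,0,-6.4,0.6,0,0,0,0,0,-7.6,0.6,0,0,0,0,0,-8.4,0.6],
)

```text
time_s: 9.58
tool_pos: [0.4195, -0.0371, 0.2138]
orientation: [-1.917, -1.821, -0.625]
wrist_force: [0.7, 0.3, -0.4]
width: 0.0558
finger_force: 0.0
```

```bash
python3 - <<'E'
from h import *
pose(); save('scene','s3.png'); save('wrist','w3.png'); a=cv2.imread('pics/s3.png');w=cv2.imread('pics/w3.png')
cv2.imwrite('pics/c4.png',np.vstack([cv2.resize(a[140:290,270:470],(640,300)*1,interpolation=cv2.INTER_CUBIC)[:, :],w[100:400]]))
a=inc([.6,.02,.26],87,36); b=inc([.61,.13,.20],97,36,a)
inc([.6275,.282,.144],97.8,36,b)
E
```

```text
t 9.58 grasp pt [ 0.4197 -0.0336  0.2089] tilt/yaw [35.93 86.98] q [-0.76  0.21  1.85  0.46  1.53 -0.84] F [ 0.7  0.3 -0.4] w 0.0558 0.0
turn [0.04 0.02 0.02] shift [ 8.08 17.71 -0.4 ]
turn [ 0.98  0.   -1.35] shift [ 5.41  0.48 11.34]
turn [ 0.08  0.   -0.11] shift [ 8.74  3.59 13.27]
```

View pics/c4.png

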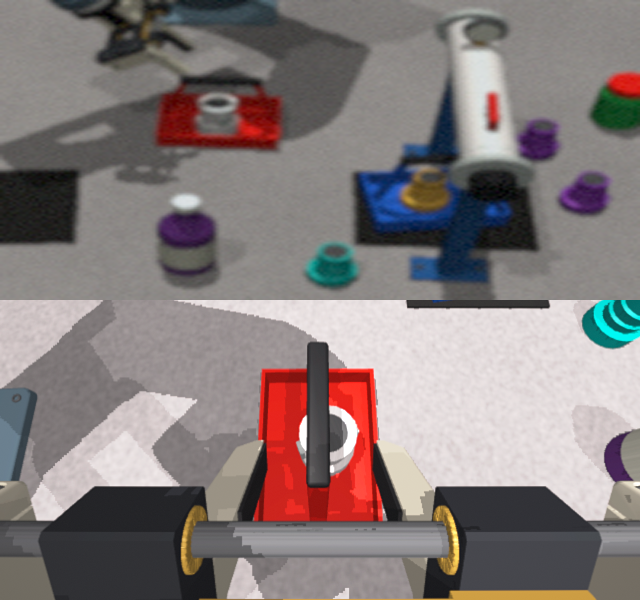

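```bash
python3 - <<'E'
from h import *
p,Rm=goal([.6275,.282,.144],97.8,36); w=p-.14*Rm[:,2]+.006*Rm[:,2]; print(w); a=inc(w,97.8,36)
E
```

```text
[0.63866803 0.20047142 0.25726238]
turn [ 1.09  0.02 -1.44] shift [22.68 20.68 10.52]
```

Emit:
arm_command(
  increments=[0.13,0,-0.18,2.8,2.6,1.3,0.7,0.27,0,-0.36,5.7,5.2,2.6,0.8,0.4,0,-0.54,8.5,7.8,3.9,0.8,0.55,0,-0.72,11.3,10.3,5.3,0.8,0.7,0,-0.9,14.2,12.9,6.6,0.8,0.8,0,-1.08,17,15.5,7.9,0.8,0.95,0,-1.26,19.8,18.1,9.2,0.8,1.09,0.02,-1.44,22.7,20.7,10.5,0.8],
)

```text
time_s: 10.35
tool_pos: [0.639, 0.2006, 0.261]
orientation: [-1.714, -1.967, -0.556]
wrist_force: [0.9, -0.2, 0.2]
width: 0.0742
finger_force: 0.0
```

Emit:
arm_command(
  increments=[0,0,0,0,0,0,0.8,0,0,0,0,0,0,0.8,0,0,0,0,0,0,0.8,0,0,0,0,0,0,0.8,0,0,0,0,0,0,0.8,0,0,0,0,0,0,0.8,0,0,0,0,0,0,0.8,0,0,0,0,0,0,0.8],
)

```text
time_s: 11.02
tool_pos: [0.6384, 0.1978, 0.2616]
orientation: [-1.716, -1.967, -0.558]
wrist_force: [-0.0, -0.1, -0.0]
width: 0.0745
finger_force: 0.0
```

```bash
python3 - <<'E'
from h import *
pose(); save('wrist','w4.png'); inc([.6275,.282,.144],97.8,36)
E
```

```text
t 11.02 grasp pt [0.6379 0.2013 0.2568] tilt/yaw [36.12 97.79] q [-0.17  0.5   1.3   0.6   1.56 -0.38] F [-0.  -0.1 -0. ] w 0.0745 0.0
turn [-0.01 -0.02 -0.01] shift [-0.08  0.07 13.89]
```

View pics/w4.png

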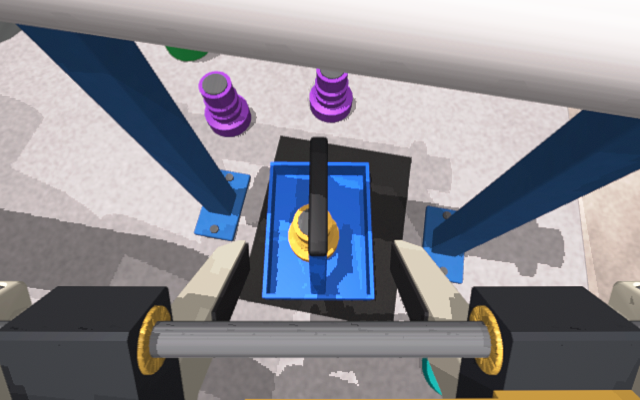

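```bash
python3 - <<'E'
from h import *
f=wcal()
for u,v,z in [(309.5,139,.151),(326.5,139,.151),(309.5,253,.151),(326.5,253,.151),(271,163,.039),(369,163,.039),(375,297,.039),(264,297,.039),(281,137,.004),(411,157,.004)]: print(atz(f,u,v,z).round(4))
E
```

```text
[0.6098 0.3308 0.151 ]
[0.6248 0.3328 0.151 ]
[0.6245 0.23   0.151 ]
[0.6379 0.2318 0.151 ]
[0.5558 0.3531 0.039 ]
[0.6744 0.3692 0.039 ]
[0.6948 0.2126 0.039 ]
[0.5769 0.1965 0.039 ]
[0.5546 0.4091 0.004 ]
[0.7326 0.4027 0.004 ]
```

Emit:
arm_command(
  increments=[0,0,0,0,-0.18,1.5,0.8,0,0,0,0,-0.18,3.5,0.8,0,0,0,0,-0.18,5.7,0.8,0,0,0,0,-0.18,7.9,0.7,0,0,0,0,-0.18,10,0.6,0,0,0,-0.1,-0.18,12,0.6,0,0,0,-0.1,-0.18,13.4,0.6,0,0,0,-0.1,-0.18,13.8,0.6],
)

```text
time_s: 11.73
tool_pos: [0.624, 0.2791, 0.1471]
orientation: [-1.714, -1.965, -0.554]
wrist_force: [0.2, 0.1, 0.9]
width: 0.0561
finger_force: 0.0
```

Emit:
arm_command(
  increments=[0,0,0,0,0,0,0.4,0,0,0,0,0,0,0.3,0,0,0,0,0,0,0.2,0,0,0,0,0,0,0,0,0,0,0,0,0,0,0,0,0,0,0,0,0,0,0,0,0,0,0,0,0,0,0,0,0,0,0],
)

```text
time_s: 12.4
tool_pos: [0.626, 0.2778, 0.1497]
orientation: [-1.716, -1.967, -0.559]
wrist_force: [-0.2, -2.0, 2.3]
width: 0.0154
finger_force: 50.0
```

```bash
python3 - <<'E'
from h import *
pose()
E
```

```text
t 12.4 grasp pt [0.6255 0.2813 0.1449] tilt/yaw [36.12 97.82] q [-0.05  0.58  1.45  0.64  1.31 -0.42] F [-0.2 -2.   2.3] w 0.0154 49.97776687145233
```

Emit:
arm_command(
  increments=[0,0,0,0.1,0,-0.13,0,0,0,0,0.2,0,-0.27,0,0,0,0,0.35,0,-0.48,0,0,0,0,0.5,0,-0.68,0,0,0,0,0.62,0,-0.85,0,0,0,0,0.7,0,-0.97,0,0,0,0,0.7,0,-0.97,0,0,0,0,0.7,0,-0.97,0],
)

```text
time_s: 13.07
tool_pos: [0.6256, 0.278, 0.1612]
orientation: [-1.715, -1.967, -0.558]
wrist_force: [0.0, 0.3, -6.5]
width: 0.0155
finger_force: 50.0
```

```bash
python3 - <<'E'
from h import *
pose(); s=monitor.sense(); a=(np.array(s['tool_pos']),R.from_rotvec(s['orientation']).as_matrix())
g=a[0]+.006*a[1][:,2]
for w,y in [((g[0],.20,g[2]),97.8),((.59,.06,.17),97.8),((.58,-.07,.185),97.8),((.62,-.20,.185),94),((.641,-.266,.185),92)]: a=inc(w,y,36,a)
E
```

```text
t 13.07 grasp pt [0.6251 0.2815 0.1564] tilt/yaw [36.12 97.86] q [-0.05  0.57  1.44  0.64  1.33 -0.41] F [ 0.   0.3 -6.5] w 0.0155 49.97796177864075
turn [-0.02 -0.02  0.  ] shift [-6.52 -1.12 -4.76]
turn [0. 0. 0.] shift [-10.04  -5.38  -8.97]
turn [0. 0. 0.] shift [-9.43 -2.76 -8.7 ]
turn [-0.37 -0.    0.51] shift [-10.86   2.18  -7.89]
turn [-0.2   0.    0.27] shift [-5.44  1.62 -3.96]
```

Emit:
arm_command(
  increments=[0,0,0,-0.13,-0.02,-0.1,0,0,0,0,-0.46,-0.08,-0.34,0,0,0,0,-1.04,-0.18,-0.76,0,0,0,0,-1.82,-0.31,-1.33,0,0,0,0,-2.8,-0.48,-2.05,0,0,0,0,-4,-0.68,-2.9,0,0,0,0,-5.2,-0.9,-3.8,0,0,0,0,-6.5,-1.1,-4.76,0],
)

```text
time_s: 13.73
tool_pos: [0.6257, 0.1947, 0.1614]
orientation: [-1.716, -1.967, -0.558]
wrist_force: [0.4, -0.2, -6.4]
width: 0.016
finger_force: 50.0
```

Emit:
arm_command(
  increments=[0,0,0,-1.25,-0.5,-1.02,0,0,0,0,-2.5,-1.1,-2.1,0,0,0,0,-3.75,-1.8,-3.25,0,0,0,0,-5,-2.5,-4.4,0,0,0,0,-6.3,-3.25,-5.55,0,0,0,0,-7.5,-4,-6.7,0,0,0,0,-8.8,-4.7,-7.85,0,0,0,0,-10.05,-5.4,-9,0],
)

```text
time_s: 14.4
tool_pos: [0.5904, 0.0538, 0.1751]
orientation: [-1.717, -1.967, -0.559]
wrist_force: [-0.1, -0.0, -5.8]
width: 0.0157
finger_force: 50.0
```

Emit:
arm_command(
  increments=[0,0,0,-1.2,-0.6,-1.1,0,0,0,0,-2.4,-1.15,-2.2,0,0,0,0,-3.6,-1.65,-3.3,0,0,0,0,-4.8,-2.1,-4.4,0,0,0,0,-6,-2.45,-5.5,0,0,0,0,-7.1,-2.7,-6.6,0,0,0,0,-8.3,-2.8,-7.65,0,0,0,0,-9.45,-2.75,-8.7,0],
)

```text
time_s: 15.07
tool_pos: [0.5808, -0.0757, 0.1897]
orientation: [-1.716, -1.967, -0.558]
wrist_force: [0.6, 0.5, -6.7]
width: 0.0155
finger_force: 50.0
```

Emit:
arm_command(
  increments=[-0.02,0,0.03,-1.3,0.1,-1,0,-0.06,0,0.08,-2.65,0.3,-2,0,-0.12,0,0.16,-4,0.55,-3,0,-0.18,0,0.24,-5.4,0.85,-4,0,-0.24,0,0.32,-6.8,1.2,-5,0,-0.3,0,0.4,-8.2,1.5,-5.95,0,-0.35,0,0.47,-9.55,1.85,-6.9,0,-0.37,0,0.5,-10.9,2.2,-7.9,0],
)

```text
time_s: 15.73
tool_pos: [0.6211, -0.2057, 0.1887]
orientation: [-1.785, -1.916, -0.581]
wrist_force: [0.7, -0.2, -6.0]
width: 0.0157
finger_force: 50.0
```

Emit:
arm_command(
  increments=[-0.05,0,0.06,-1.3,0.37,-0.95,0,-0.09,0,0.12,-2.45,0.7,-1.8,0,-0.13,0,0.17,-3.4,1,-2.5,0,-0.16,0,0.21,-4.2,1.25,-3.05,0,-0.18,0,0.24,-4.8,1.43,-3.5,0,-0.2,0,0.27,-5.2,1.55,-3.8,0,-0.2,0,0.27,-5.44,1.62,-3.96,0,-0.2,0,0.27,-5.44,1.62,-3.96,0],
)

```text
time_s: 16.4
tool_pos: [0.642, -0.2707, 0.1885]
orientation: [-1.822, -1.889, -0.593]
wrist_force: [-0.6, 0.3, -6.0]
width: 0.0153
finger_force: 50.0
```

```bash
python3 - <<'E'
from h import *
pose(); inc([.641,-.266,.149],92,36); save('side','d5.png'); save('scene','s5.png'); a=cv2.imread('pics/d5.png');b=cv2.imread('pics/s5.png')
c=lambda i,u,v:cv2.resize(i[v:v+150,u:u+100],(400,600),interpolation=cv2.INTER_CUBIC)
cv2.imwrite('pics/c5.png',np.hstack([c(a,300,190),c(b,220,140)]))
E
```

```text
t 16.4 grasp pt [ 0.6418 -0.2672  0.1837] tilt/yaw [36.13 92.09] q [-0.77  0.8   0.93  0.44  1.86 -0.77] F [-0.6  0.3 -6. ] w 0.0153 49.97851073741913
turn [-0.02 -0.02  0.01] shift [-1.95 -0.08  2.87]
```

View pics/c5.png

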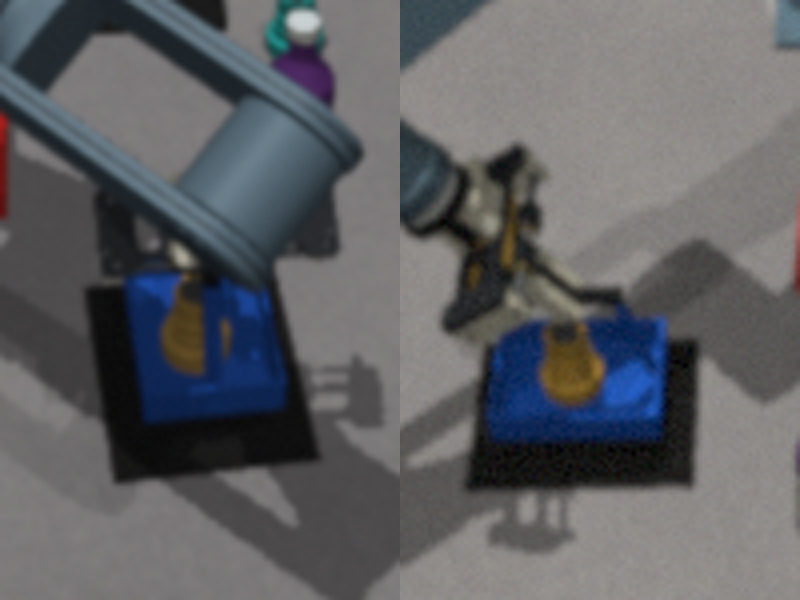

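Emit:
arm_command(
  increments=[0,0,0,-0.15,0,0.2,0,0,0,0,-0.45,0,0.6,0,0,0,0,-0.8,0,1.1,0,0,0,0,-1.2,0,1.6,0,0,0,0,-1.5,0,2.05,0,0,0,0,-1.75,0,2.4,0,0,0,0,-1.9,0,2.62,0,0,0,0,-1.97,0,2.7,0],
)

```text
time_s: 17.17
tool_pos: [0.6417, -0.2699, 0.1546]
orientation: [-1.821, -1.888, -0.593]
wrist_force: [0.7, 0.2, -6.3]
width: 0.0156
finger_force: 50.0
```

Emit:
arm_command(
  increments=[0,0,0,0,0,0,0,0,0,0,-0.05,0,0.07,0,0,0,0,-0.1,0,0.14,0,0,0,0,-0.15,0,0.2,0,0,0,0,-0.2,0,0.27,0,0,0,0,-0.24,0,0.33,0,0,0,0,-0.28,0,0.39,0,0,0,0,-0.28,0,0.39,0],
)

```text
time_s: 17.83
tool_pos: [0.6419, -0.27, 0.1505]
orientation: [-1.822, -1.889, -0.593]
wrist_force: [0.4, 0.2, -5.1]
width: 0.0158
finger_force: 50.0
```

```bash
python3 - <<'E'
from h import *
pose()
E
```

```text
t 17.83 grasp pt [ 0.6417 -0.2665  0.1456] tilt/yaw [36.13 92.11] q [-0.77  0.83  0.97  0.43  1.8  -0.8 ] F [ 0.4  0.2 -5.1] w 0.0158 49.97816205024719
```

Emit:
arm_command(
  increments=[0,0,0,-0.03,0,0.04,0,0,0,0,-0.06,0,0.08,0,0,0,0,-0.08,0,0.11,0,0,0,0,-0.08,0,0.11,0,0,0,0,-0.08,0,0.11,0,0,0,0,-0.08,0,0.11,0,0,0,0,-0.08,0,0.11,0,0,0,0,-0.08,0,0.11,0],
)

```text
time_s: 18.5
tool_pos: [0.642, -0.27, 0.1498]
orientation: [-1.822, -1.89, -0.594]
wrist_force: [-1.1, -0.5, -1.7]
width: 0.0156
finger_force: 50.0
```

Emit:
arm_command(
  increments=[0,0,0,-0.02,0,0.02,0,0,0,0,-0.02,0,0.03,0,0,0,0,-0.02,0,0.03,0.2,0,0,0,0,0,0,0.35,0,0,0,0,0,0,0.5,0,0,0,0,0,0,0.6,0,0,0,0,0,0,0.6,0,0,0,0,0,0,0.6],
)

```text
time_s: 19.17
tool_pos: [0.6419, -0.2701, 0.1492]
orientation: [-1.822, -1.889, -0.593]
wrist_force: [-0.8, 0.7, 0.3]
width: 0.0472
finger_force: 0.0
```

Emit:
arm_command(
  increments=[0,0,0,0,0,-0.6,0.6,0,0,0,0,0,-1.6,0.6,0,0,0,0,0,-2.8,0.6,0,0,0,0,0,-4,0.6,0,0,0,0,0,-5.2,0.6,0,0,0,0,0,-6.4,0.6,0,0,0,0,0,-7.6,0.6,0,0,0,0,0,-8.6,0.6],
)

```text
time_s: 19.83
tool_pos: [0.6438, -0.3221, 0.2205]
orientation: [-1.823, -1.891, -0.594]
wrist_force: [0.1, 0.8, 0.6]
width: 0.0562
finger_force: 0.0
```

```bash
python3 - <<'E'
from h import *
pose(); save('wrist','w6.png')
p,Rm=goal([.422,.0175,.14],87,36); w=p-.084*Rm[:,2]; a=inc(w,87,36); inc([.422,.0175,.141],87,36,a)
E
```

```text
t 19.83 grasp pt [ 0.6437 -0.3185  0.2156] tilt/yaw [36.04 92.08] q [-0.81  0.86  0.75  0.44  2.   -0.76] F [0.1 0.8 0.6] w 0.0562 0.0
turn [-0.48  0.01  0.69] shift [ 23.44 -21.48  17.45]
turn [0. 0. 0.] shift [ 0.06 -0.    8.92]
```

View pics/w6.png

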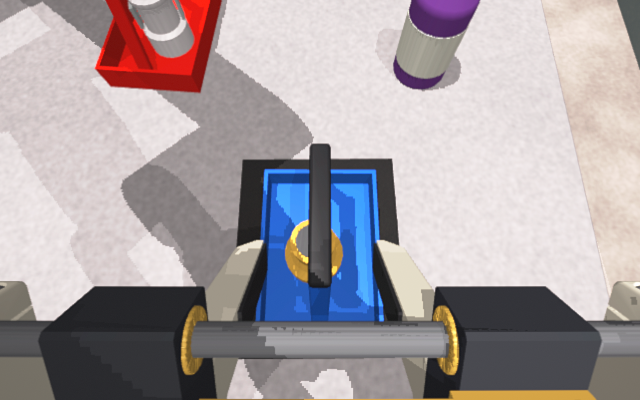

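Emit:
arm_command(
  increments=[-0.05,0,0.07,2.4,-2.2,1.8,0.6,-0.1,0,0.14,4.8,-4.4,3.6,0.6,-0.15,0,0.21,7.2,-6.6,5.4,0.6,-0.2,0,0.29,9.6,-8.8,7.2,0.6,-0.25,0,0.36,12,-11,8.9,0.6,-0.3,0,0.43,14.4,-13.2,10.7,0.6,-0.34,0,0.5,16.8,-15.4,12.5,0.6,-0.39,0,0.57,19.2,-17.6,14.3,0.6],
)

```text
time_s: 20.55
tool_pos: [0.4581, -0.0869, 0.217]
orientation: [-1.898, -1.829, -0.616]
wrist_force: [-0.2, -0.6, -0.0]
width: 0.0561
finger_force: 0.0
```

```bash
python3 - <<'E'
from h import *
pose()
p,Rm=goal([.422,.0175,.14],87,36); w=p-.078*Rm[:,2]; a=inc(w,87,36); inc([.422,.0175,.141],87,36,a)
E
```

```text
t 20.55 grasp pt [ 0.4582 -0.0834  0.2121] tilt/yaw [36.06 87.92] q [-0.78  0.31  1.7   0.45  1.58 -0.84] F [-0.2 -0.6 -0. ] w 0.0561 0.0
turn [-0.11 -0.01  0.11] shift [ 3.8  -4.07  3.29]
turn [0. 0. 0.] shift [ 0.06 -0.    8.32]
```

Emit:
arm_command(
  increments=[-0.03,0,0.03,1.3,-1.4,1.1,0.6,-0.06,0,0.06,2.5,-2.7,2.2,0.6,-0.1,0,0.1,3.4,-3.7,3,0.6,-0.1,0,0.1,3.8,-4.1,3.3,0.6,-0.1,0,0.1,3.8,-4.1,3.3,0.6,-0.1,0,0.1,3.8,-4.1,3.3,0.6,-0.1,0,0.1,3.8,-4.1,3.3,0.6,-0.1,0,0.1,3.8,-4.1,3.3,0.6],
)

```text
time_s: 21.22
tool_pos: [0.4208, -0.0374, 0.2124]
orientation: [-1.913, -1.818, -0.623]
wrist_force: [-0.7, 0.3, -0.6]
width: 0.056
finger_force: 0.0
```

```bash
python3 - <<'E'
from h import *
pose(); inc([.422,.0175,.141],87,36)
E
```

```text
t 21.22 grasp pt [ 0.421  -0.0339  0.2076] tilt/yaw [36.08 87.1 ] q [-0.76  0.22  1.85  0.46  1.53 -0.84] F [-0.7  0.3 -0.6] w 0.056 0.0
turn [-0.01 -0.01  0.01] shift [ 0.24 -0.16  8.41]
```

Emit:
arm_command(
  increments=[0,0,0,0.2,-0.16,1,0.6,0,0,0,0.2,-0.16,2.4,0.6,0,0,0,0.2,-0.16,4,0.6,0,0,0,0.2,-0.16,5.6,0.6,0,0,0,0.2,-0.16,7,0.6,0,0,0,0.2,-0.16,8,0.5,0,0,0,0.2,-0.16,8.4,0.4,0,0,0,0.2,-0.16,8.4,0.4],
)

```text
time_s: 21.88
tool_pos: [0.4205, 0.0155, 0.145]
orientation: [-1.91, -1.817, -0.622]
wrist_force: [0.1, -0.0, 1.1]
width: 0.0407
finger_force: 0.0
```

Emit:
arm_command(
  increments=[0,0,0,0,0,0,0.3,0,0,0,0,0,0,0.2,0,0,0,0,0,0,0,0,0,0,0,0,0,0,0,0,0,0,0,0,0,0,0,0,0,0,0,0,0,0,0,0,0,0,0,0,0,0,0,0,0,0],
)

```text
time_s: 22.55
tool_pos: [0.4215, 0.0141, 0.146]
orientation: [-1.913, -1.819, -0.623]
wrist_force: [0.7, -4.1, 3.3]
width: 0.0155
finger_force: 50.0
```

Emit:
arm_command(
  increments=[0,0,0,0,0,0,0,0,0,0,0.1,0,-0.15,0,0,0,0,0.3,0,-0.4,0,0,0,0,0.5,0,-0.7,0,0,0,0,0.75,0,-1.05,0,0,0,0,1,0,-1.35,0,0,0,0,1.1,0,-1.5,0,0,0,0,1.18,0,-1.62,0],
)

```text
time_s: 23.22
tool_pos: [0.4209, 0.0147, 0.166]
orientation: [-1.912, -1.819, -0.623]
wrist_force: [0.6, 0.1, -6.0]
width: 0.0161
finger_force: 50.0
```

```bash
python3 - <<'E'
from h import *
pose(); s=monitor.sense(); a=(np.array(s['tool_pos']),R.from_rotvec(s['orientation']).as_matrix())
for w,y in [((.52,.05,.162),87.1),((.634,.14,.162),87.1),((.638,.285,.162),87.1)]: a=inc(w,y,36,a)
E
```

```text
t 23.22 grasp pt [0.4211 0.0182 0.1612] tilt/yaw [36.09 87.14] q [-0.67  0.24  1.96  0.51  1.38 -0.84] F [ 0.6  0.1 -6. ] w 0.0161 49.994627237319946
turn [-0.01 -0.02  0.  ] shift [3.01 9.72 2.09]
turn [0. 0. 0.] shift [ 7.74 10.93  5.62]
turn [0. 0. 0.] shift [11.73 -0.33  8.52]
```

Emit:
arm_command(
  increments=[0,0,0,0.06,0.2,0.04,0,0,0,0,0.2,0.7,0.15,0,0,0,0,0.5,1.55,0.33,0,0,0,0,0.85,2.7,0.6,0,0,0,0,1.3,4.2,0.9,0,0,0,0,1.85,5.9,1.28,0,0,0,0,2.4,7.8,1.67,0,0,0,0,3,9.7,2.1,0],
)

```text
time_s: 23.88
tool_pos: [0.5213, 0.0473, 0.1662]
orientation: [-1.912, -1.818, -0.623]
wrist_force: [-0.9, -0.7, -5.8]
width: 0.0153
finger_force: 50.0
```

Emit:
arm_command(
  increments=[0,0,0,0.7,1.8,0.5,0,0,0,0,1.45,3.5,1.05,0,0,0,0,2.3,5.1,1.65,0,0,0,0,3.2,6.6,2.3,0,0,0,0,4.2,8,3.05,0,0,0,0,5.3,9.3,3.85,0,0,0,0,6.5,10.3,4.7,0,0,0,0,7.75,10.9,5.6,0],
)

```text
time_s: 24.55
tool_pos: [0.6349, 0.138, 0.1659]
orientation: [-1.911, -1.817, -0.622]
wrist_force: [0.7, 0.2, -5.3]
width: 0.0155
finger_force: 50.0
```

Emit:
arm_command(
  increments=[0,0,0,1.5,0.15,1.1,0,0,0,0,3.1,0.15,2.2,0,0,0,0,4.6,0.05,3.35,0,0,0,0,6.15,-0.1,4.5,0,0,0,0,7.6,-0.2,5.5,0,0,0,0,9,-0.25,6.5,0,0,0,0,10.1,-0.3,7.35,0,0,0,0,10.9,-0.3,7.9,0],
)

```text
time_s: 25.22
tool_pos: [0.6363, 0.2736, 0.1663]
orientation: [-1.909, -1.818, -0.62]
wrist_force: [0.6, 0.1, -5.5]
width: 0.0153
finger_force: 50.0
```

```bash
python3 - <<'E'
from h import *
pose(); inc([.638,.285,.162],87.1,36); save('wrist','w7.png');save('scene','s7.png'); a=cv2.imread('pics/w7.png')[0:400];b=cv2.imread('pics/s7.png')[140:290,330:490]
cv2.imwrite('pics/c7.png',np.hstack([cv2.resize(a,(400,250)),cv2.resize(b,(400,375))[:250]])) if 0 else cv2.imwrite('pics/c7.png',np.vstack([cv2.resize(a,(480,300)),cv2.resize(b[30:130],(480,300),interpolation=cv2.INTER_CUBIC)]))
E
```

```text
t 25.22 grasp pt [0.6365 0.2771 0.1614] tilt/yaw [36.15 87.24] q [-0.06  0.52  1.51  0.68  1.22 -0.29] F [ 0.6  0.1 -5.5] w 0.0153 49.99484360218048
turn [-0.04 -0.03  0.  ] shift [0.68 0.11 0.42]
```

View pics/c7.png

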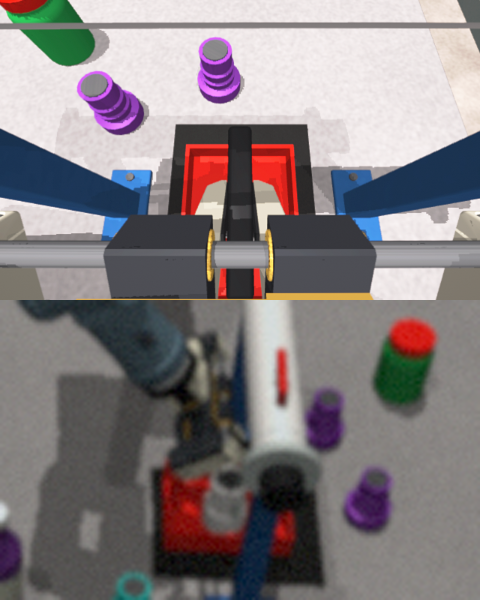

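Emit:
arm_command(
  increments=[0,0,0,0.35,0.05,0.22,0,0,0,0,0.6,0.1,0.36,0,0,0,0,0.68,0.1,0.42,0,0,0,0,0.6,0.1,0.53,0,0,0,0,0.4,0.1,0.8,0,0,0,0,0.2,0.1,1.07,0,0,0,0,0.08,0.1,1.24,0,0,0,0,0,0.1,1.35,0],
)

```text
time_s: 25.98
tool_pos: [0.6382, 0.2786, 0.1556]
orientation: [-1.912, -1.817, -0.622]
wrist_force: [-0.5, 0.5, -6.3]
width: 0.0156
finger_force: 50.0
```

Emit:
arm_command(
  increments=[0,0,0,0,0,0,0,0,0,0,-0.04,0,0.06,0,0,0,0,-0.08,0,0.12,0,0,0,0,-0.12,0,0.17,0,0,0,0,-0.16,0,0.22,0,0,0,0,-0.18,0,0.25,0,0,0,0,-0.18,0,0.25,0,0,0,0,-0.18,0,0.25,0],
)

```text
time_s: 26.65
tool_pos: [0.6384, 0.279, 0.1532]
orientation: [-1.912, -1.818, -0.623]
wrist_force: [0.9, -0.5, -5.6]
width: 0.0154
finger_force: 50.0
```

```bash
python3 - <<'E'
from h import *
pose()
E
```

```text
t 26.65 grasp pt [0.6386 0.2825 0.1484] tilt/yaw [36.11 87.13] q [-0.05  0.54  1.51  0.69  1.19 -0.3 ] F [ 0.9 -0.5 -5.6] w 0.0154 49.99475598335266
```

Emit:
arm_command(
  increments=[0,0,0,-0.03,0,0.04,0,0,0,0,-0.06,0,0.08,0,0,0,0,-0.09,0,0.12,0,0,0,0,-0.12,0,0.16,0,0,0,0,-0.14,0,0.19,0,0,0,0,-0.16,0,0.22,0,0,0,0,-0.17,0,0.24,0,0,0,0,-0.17,0,0.24,0],
)

```text
time_s: 27.32
tool_pos: [0.6384, 0.279, 0.1502]
orientation: [-1.912, -1.818, -0.623]
wrist_force: [-0.6, 0.8, -5.6]
width: 0.0156
finger_force: 50.0
```

Emit:
arm_command(
  increments=[0,0,0,-0.02,0,0.03,0,0,0,0,-0.04,0,0.05,0,0,0,0,-0.05,0,0.07,0,0,0,0,-0.06,0,0.08,0,0,0,0,-0.06,0,0.08,0,0,0,0,-0.06,0,0.08,0,0,0,0,-0.06,0,0.08,0,0,0,0,-0.06,0,0.08,0],
)

```text
time_s: 27.98
tool_pos: [0.6384, 0.2791, 0.1501]
orientation: [-1.911, -1.818, -0.624]
wrist_force: [-3.9, -2.4, 5.4]
width: 0.0158
finger_force: 50.0
```

Emit:
arm_command(
  increments=[0,0,0,0.02,0,-0.03,0,0,0,0,0.02,0,-0.03,0.2,0,0,0,0.02,0,-0.03,0.35,0,0,0,0.02,0,-0.03,0.5,0,0,0,0.02,0,-0.03,0.6,0,0,0,0.02,0,-0.03,0.6,0,0,0,0.02,0,-0.03,0.6,0,0,0,0.02,0,-0.03,0.6],
)

```text
time_s: 28.65
tool_pos: [0.6385, 0.279, 0.1496]
orientation: [-1.912, -1.818, -0.623]
wrist_force: [-0.1, -0.7, -0.2]
width: 0.0532
finger_force: 0.0
```

Emit:
arm_command(
  increments=[0,0,0,0,0,-0.6,0.6,0,0,0,0,0,-1.8,0.6,0,0,0,0,0,-3.4,0.6,0,0,0,0,0,-5.2,0.6,0,0,0,0,0,-7.2,0.6,0,0,0,0,0,-9.4,0.6,0,0,0,0,0,-11.6,0.6,0,0,0,0,0,-13.5,0.6],
)

```text
time_s: 29.32
tool_pos: [0.6347, 0.198, 0.2611]
orientation: [-1.913, -1.819, -0.625]
wrist_force: [-0.1, 0.9, -0.7]
width: 0.0558
finger_force: 0.0
```

Emit:
arm_command(
  increments=[0,0,0,-2,0,-1.5,0.6,0,0,0,-4,0,-3,0.6,0,0,0,-6,0,-4.5,0.6,0,0,0,-8,0,-6,0.6,0,0,0,-9,0,-7,0.6,0,0,0,-9,0,-7,0.6,0,0,0,-9,0,-7,0.6,0,0,0,-9,0,-7,0.6],
)

```text
time_s: 29.98
tool_pos: [0.6287, 0.0864, 0.2627]
orientation: [-1.911, -1.818, -0.623]
wrist_force: [-0.6, 0.7, -0.4]
width: 0.0557
finger_force: 0.0
```

```bash
python3 - <<'E'
from h import *
pose(); save('wrist','w8.png');save('scene','s8.png'); a=cv2.imread('pics/w8.png');b=cv2.imread('pics/s8.png')[150:300,180:500]
cv2.imwrite('pics/c8.png',np.vstack([cv2.resize(a,(480,300)),cv2.resize(b,(640,300),interpolation=cv2.INTER_CUBIC)[:,80:560]]) if 0 else np.vstack([cv2.resize(a,(640,300)),cv2.resize(b,(640,300),interpolation=cv2.INTER_CUBIC)]))
E
```

```text
t 29.98 grasp pt [0.6289 0.0899 0.2578] tilt/yaw [36.14 87.14] q [-0.36  0.43  1.4   0.6   1.54 -0.4 ] F [-0.6  0.7 -0.4] w 0.0557 0.0
```

View pics/c8.png

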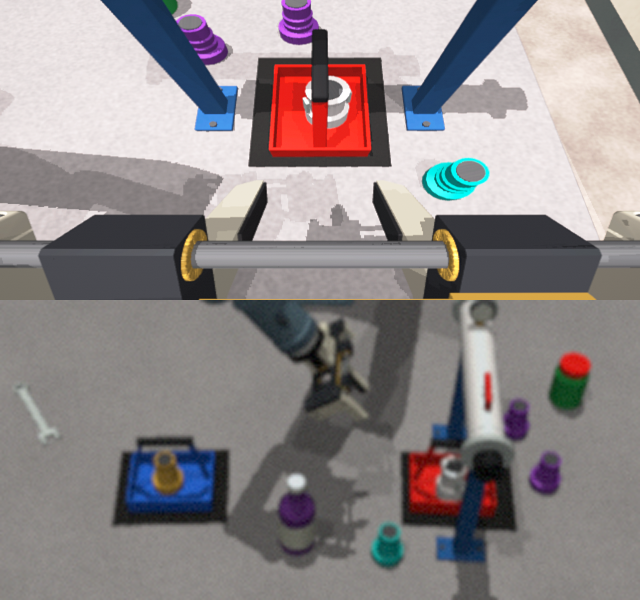

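Both caddies stand wholly on the other's mat, in line with it. Both fittings are upright, the bystanders have not moved, and the gripper is clear.

```bash
python3 -c "
from plant import ticket
print(ticket.sign_off())"
```

```text
the job is handed in; nothing more can be done
None
```

The job is done and handed in at about 30 s on the robot's clock: the red caddy now stands on the mat under the pipe and the blue caddy on the open mat, each wholly on its mat with its handle along the long side, both fittings upright, and the bottle, jar and wrench left where they were.

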